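Drive the stuck brass pivot pin out of the microscope boom hinge

TASK

The brass pivot pin is stuck in the blue boom hinge on the lab bench. Take the red-handled drift punch from the white tool stand, push the brass pin down with it all the way out of the hinge block onto the rubber pad below, then put the punch back upright in the stand hole it came from.

Things in the scene. Friction and masses are not known exactly. Their poses are not given: they have to be found in the camera images.
- punch_mid (a point): Centre of the drift punch's handle; it stands upright in the white stand. Red round handle 24 mm across, 80 mm tall (this point half-way up); below it a black guard disc 44 mm across, 4 mm thick, its underside 44 mm below this point, resting on the stand; then a steel shank 10 mm across, 70 mm long, flat tip 114 mm below this point. 0.22 kg. z is up along it. The yellow driver is a bystander.
- stand_hole_a (a point): Centre of the mouth of the punch's hole in the fixed white tool stand, level with its top, 75 mm above the bench. Hole 23 mm across, 3 mm chamfer, through a 15 mm plate with free space below; the punch's guard rests on the plate. Stand 80 x 170 mm; its two holes lie in a row along this point's y axis, the yellow driver, 84 mm tall above the stand, 80 mm to -y. z is up.
- blue_hinge_bore (a point): Centre of the upper mouth of the upright bore in the fixed blue hinge, level with the block's top, 90 mm above the bench. Bore 23 mm across, 4 mm chamfer, through a 70 x 70 mm block 30 mm thick on two cheeks and a foot; open below, with a black rubber pad under it. The brass pin fills the bore. z is up. A like grey hinge with a black pin is a bystander.
- brass_pin (a joint): How far the brass pin (22 mm across, 32 mm long) has been driven down, in m. At 0 its top is 1 mm below the bore's mouth; it starts at 0 to 0.004. It is completely out of the block at 0.029 and stops on the rubber pad at 0.036. It gives way at about 14 N, moves as far as it is pushed and stays where it is left.

How it is judged:
By the outcome, as a careful person would: the job done as asked, in the order asked, and still so for the second after the job is handed in, with the robot touching nothing.
It also fails if it takes over 54 s, if anything falls off the work surface, if the arm or the gripper's body presses on something with over 40 N, if the wrist force passes 120 N, or if a joint passes its speed limit or range.

ROBOT

A 6-joint arm with a two-finger parallel gripper is mounted at the origin on the work surface. World frame = base frame: x ahead of the robot, y to its left, z up, the work surface at z = 0. Lengths are in m, angles in rad, forces in N, time in s.
With the tool pointing down it reaches from about 0.4 to 0.825 m from the base axis. Payload 7 kg.
Tool frame: the origin (TCP) lies on the centre line of the jaws, within the pads' length; the fingertips stand 22 mm ahead of it and the grasp point (between the pads) lies 3 mm ahead of it; z points along the fingers, y is the line along which they close (so a half turn about z gives the same grasp; the last joint's range is limited). The gripper opens to 88 mm and grips with 3 to 60 N. Pads are 19 mm wide; open, the fingers measure 130 mm over their backs; the gripper's body (78 mm by 193 mm) begins 47 mm behind the grasp point.
Start: joints at [1.398, 0.359, 0.012, 0, -1.224, -0.288], TCP at [0.3, 0.605, 0.249] pointing down, gripper open.
Joint ranges: [-3.07, 3.07], [-1.43, 2.12], [-1.02, 1.25], [-3.03, 1.67], [-3.05, -0], [-3.03, 3.03]. Speed limits (rad/s): [2.39, 2.39, 3.01, 3.14, 3.14, 3.14].

INTERFACE

Orientations are given as [roll, pitch, yaw] about the fixed x, y, z axes, in that order (R = Rz(yaw) Ry(pitch) Rx(roll)).
In Python, from station import monitor, viewer, order gives the robot as it stands. The module is installed in compiled form; this text tells all that it offers.
- The arm moves only by the tool servo_tool, never from a script. Its argument "targets" is a list of rows, each an object with "angular": the turn, a rotation vector about the tool's x, y, z in degrees, a list of three; "xyz": the shift along the tool's x, y, z in cm, a list of three; "claw": the finger opening in cm, from 0 to 8.76. A call has 1 to 20 rows; each row shifts and turns the commanded pose from where the row before left it, along the tool's axes as they then stand; what a row does not reach is not made up. A row lasts 1/10 s, in which the tool goes at most 50 mm and 8.59 degrees, less where a joint would pass 70% of its speed; a pose out of reach is approached as far as the arm can. A call is refused whole if a number of a shift passes 5 or a number of a turn 8.59, either way. A call with a gripper value outside its range is refused whole. The fingers move at their own pace and stop on an object; "force" is the grip in N (left out, the last holds). Time passes only in rows, so rows that do not move let the fingers close. It gives the time, the measured TCP pose, the force, the opening and the grip force at its end, in the units of the state.
- monitor.get_state(): the state, without advancing time (a new reading comes with each control period).
- viewer.grab_frame(name): name is "scene" or "top" or "wrist"; returns a dict with "color" (400x640x3 uint8, blue, green, red), "fovy" (degrees; the focal length in pixels is half the picture's height over the tangent of half this angle, whatever the lens; pixels are square), "cx", "cy" (the principal point, pixels), "k1" (the pictures are not rectified: a ray, as slopes to the right and down, at radius r is drawn at 1 + k1 r^2 times it, then the intrinsics apply), "R" (3x3) and "t" (3): a world point X has camera coordinates R X + t. Camera axes: x right, y down, z forward; pixel columns grow to the right and rows downward; lengths in m; the calibration is good to about 2 mm. A picture is of the moment at which its call begins. There is no depth.
- order.job_done(): hands the job in; it is judged then, once.
The state is a dict: "t": time; "q": joint angles; "qd": joint speeds; "joint_efforts": joint torques, N m; "eef_pos": TCP position; "ee_rot": TCP orientation; "force": force on the tool from outside, world axes, zero at the start; "moment": the same for the moment, N m; "width": finger opening in m; "gripper_force": force on a finger pad.
Only numpy, scipy, OpenCV 4.12 (cv2) and the standard library are available. Lean on these libraries where they do the work, as an engineer would, in place of code of your own. Each camera call takes 0.05 s, during which the arm holds its last target. There are 200 camera calls.

## Working session

There is one attempt and no reset: what is moved stays moved. The work goes in short steps, Python scripts to look and compute and a tool call to move; the robot and the scene stay as the last step left them, time stands still between calls to the robot, and variables do not carry over. Pictures are saved under pics/ and viewed, at most 10 in all, crops included, and the job is handed in when it is done.

Besides the shell and the picture viewer there is one more tool, called after "Call:" as name([rows], argument=value, ...), one row to a line, values as JSON. servo_tool: Moves the arm, as the interface text tells. Its arguments: {"type":"object","properties":{"targets":{"type":"array"},"force":{"type":"number"}},"required":["targets"]}

```bash
mkdir -p pics; cat > h.py <<'E'
import numpy as np,cv2
from station import monitor,viewer,order
def grab(n,f):
    d=viewer.grab_frame(n); cv2.imwrite(f'pics/{f}.png',d['color'])
    import pickle; pickle.dump(d,open(f'pics/{f}.pkl','wb')); return d
def load(f):
    import pickle; return pickle.load(open(f'pics/{f}.pkl','rb'))
def K(d):
    f=200/np.tan(np.radians(d['fovy'])/2); return np.array([[f,0,d['cx']],[0,f,d['cy']],[0,0,1.]])
def dist(d): return np.array([d['k1'],0,0,0,0.])
def ray(d,uv):
    p=cv2.undistortPoints(np.array([[uv]],float),K(d),dist(d))[0,0]
    R=np.array(d['R']);t=np.array(d['t']); v=R.T@np.array([p[0],p[1],1]); return -R.T@t, v/np.linalg.norm(v)
def onz(d,uv,z):
    c,v=ray(d,uv); return c+v*(z-c[2])/v[2]
def tri(obs):
    A=0;b=0
    for d,uv in obs:
        c,v=ray(d,uv); P=np.eye(3)-np.outer(v,v); A=A+P;b=b+P@c
    X=np.linalg.solve(A,b); return X,[np.linalg.norm((np.eye(3)-np.outer(v,v))@(X-c)) for c,v in [ray(d,uv) for d,uv in obs]]
def proj(d,X):
    R=np.array(d['R']);return cv2.projectPoints(np.array([X],float),cv2.Rodrigues(R)[0],np.array(d['t'],float),K(d),dist(d))[0][0,0]
E
python3 - <<'E'
from h import *
print(monitor.get_state())
fs=[grab(n,n+'0')for n in('scene','top','wrist')]
for d in fs: print(d['fovy'],d['cx'],d['cy'],d['k1'],-np.array(d['R']).T@d['t'])
E
```

```text
{'t': 0.0, 'q': array([ 1.39808422e+00,  3.59395553e-01,  1.10362190e-02, -3.67665187e-04,
       -1.22406352e+00, -2.88115973e-01]), 'qd': array([ 1.23730067e-03,  1.30400784e-03, -8.63958686e-04,  5.93361905e-04,
        9.89942179e-04,  2.46411891e-05]), 'joint_efforts': array([ 1.85792938e-03, -5.82717919e+01,  2.93053794e+01,  6.99704424e+00,
        6.73410657e-03, -1.72020459e-04]), 'eef_pos': array([0.29997016, 0.6041755 , 0.24760402]), 'ee_rot': array([ 3.13993495e+00, -1.30841324e-04, -4.60953199e-01]), 'force': array([0.87229811, 0.54223625, 0.24842026]), 'moment': array([0.02497121, 0.03515567, 0.02872431]), 'gripper_force': 0.0, 'width': 0.0874531861183247}
52.1288515338773 320.65512378330726 197.90756408490606 -0.08827429128045695 [ 1.01527274 -0.25163696  0.65977776]
42.01975929639623 307.56846284580564 190.81106744153809 -0.003671388903639067 [ 0.41623612 -0.00194113  0.98399497]
70.00619029866135 314.0685446824967 202.04182525576138 -0.019029410770167052 [0.37192148 0.56659692 0.38423603]
```

View pics/scene0.png

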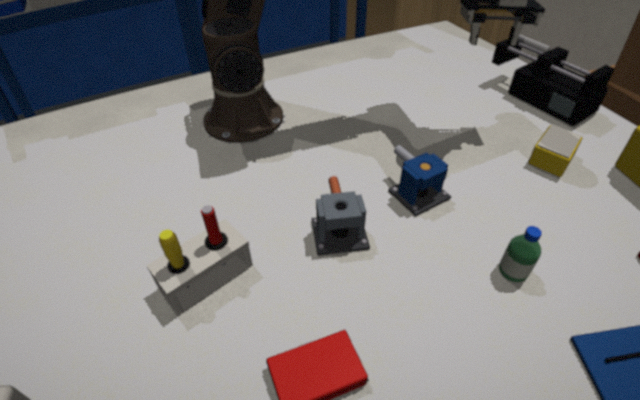

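View pics/top0.png

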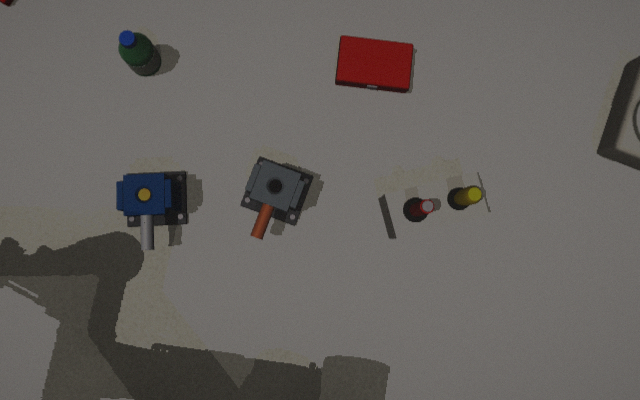

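The scene view shows the punch (handle top about 208,209), the driver (169,237) and the blue hinge with its brass pin (425,167). In the top view they are at 428,206, 474,195 and 144,195. I'll enlarge these areas next.

```bash
python3 - <<'E'
from h import *
s=load('scene0')['color'];t=load('top0')['color']
def c(im,x,y,w,h,k): return cv2.resize(im[y:y+h,x:x+w],None,fx=k,fy=k,interpolation=cv2.INTER_CUBIC)
a=np.hstack([c(s,150,195,80,60,5)[:300],c(s,385,140,80,60,5)])
b=np.hstack([c(t,400,170,80,60,5),c(t,105,165,80,60,5)])
im=np.vstack([a,b]);im=np.clip(im*1.6,0,255).astype('uint8')
cv2.imwrite('pics/crop0.png',im)
E
```

```text
(no output)
```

View pics/crop0.png

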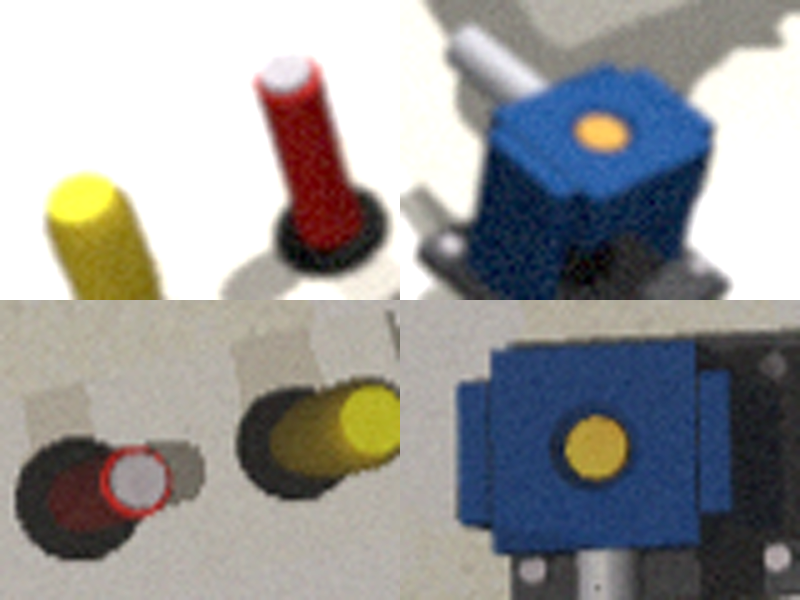

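```bash
python3 - <<'E'
from h import *
s=load('scene0');t=load('top0')
for n,a,b in [('ptop',(207,210),(427,205.8)),('guard',(215.8,240.8),(415.2,209.2)),('pin',(425,166),(143.8,194))]:
    print(n,tri([(s,a),(t,b)]))
print('yguard top@.079',onz(t,(458.6,198),.079),'guard',onz(t,(415.2,209.2),.079),onz(s,(215.8,240.8),.079),'pin.086',onz(t,(143.8,194),.087),onz(s,(425,166),.087))
print('blue corners',[onz(t,(105+x/5-.4,165+(y-300)/5-.4),.09).round(4) for x,y in[(492,350),(695,340),(698,543),(496,552)]])
w=load('wrist0'); print(proj(w,[.3,.6,0]), np.array(w['R']))
E
```

```text
ptop (array([ 0.48768798, -0.2095912 ,  0.15933142]), [np.float64(0.0003610938779899462), np.float64(0.0003610938779900052)])
guard (array([ 0.4881295 , -0.2096282 ,  0.07749668]), [np.float64(0.00017839498364612708), np.float64(0.00017839498364609758)])
pin (array([0.49964339, 0.26122083, 0.08773838]), [np.float64(6.13640544799731e-06), np.float64(6.136405447993476e-06)])
yguard top@.079 [ 0.50995363 -0.28604363  0.079     ] guard [ 0.48796177 -0.20945873  0.079     ] [ 0.48957262 -0.20957219  0.079     ] pin.086 [0.49970889 0.26143209 0.087     ] [0.49897929 0.26188944 0.087     ]
blue corners [array([0.5361, 0.1612, 0.09  ]), array([0.5417, 0.0915, 0.09  ]), array([0.4715, 0.0876, 0.09  ]), array([0.4664, 0.1564, 0.09  ])]
[315.25565606 174.01966299] [[-0.44503332 -0.89551317  0.00122657]
 [-0.85501614  0.42531439  0.29674075]
 [-0.26625693  0.13101078 -0.95495729]]
```

The stereo heights match the text: handle top 0.159 m, guard 0.078 m, pin top 0.088 m. The driver is 79.7 mm from the punch. I'll move over the punch with the jaws closing perpendicular to the row, which means a yaw of about -1.29.

Call:
servo_tool([
  {"angular": [0,0,7.92],"xyz": [0,0,0],"claw": 8.7},
  {"angular": [0,0,7.92],"xyz": [0,0,0],"claw": 8.7},
  {"angular": [0,0,7.92],"xyz": [0,0,0],"claw": 8.7},
  {"angular": [0,0,7.92],"xyz": [0,0,0],"claw": 8.7},
  {"angular": [0,0,7.92],"xyz": [0,0,0],"claw": 8.7},
  {"angular": [0,0,7.92],"xyz": [0,0,0],"claw": 8.7},
  {"angular": [0,0,0],"xyz": [2.5,0.13,0],"claw": 8.7},
  {"angular": [0,0,0],"xyz": [4.5,0.24,0],"claw": 8.7},
  {"angular": [0,0,0],"xyz": [4.5,0.24,0],"claw": 8.7},
  {"angular": [0,0,0],"xyz": [4.5,0.24,0],"claw": 8.7},
  {"angular": [0,0,0],"xyz": [4.5,0.24,0],"claw": 8.7},
  {"angular": [0,0,0],"xyz": [4.5,0.24,0],"claw": 8.7},
  {"angular": [0,0,0],"xyz": [4.5,0.24,0],"claw": 8.7},
  {"angular": [0,0,0],"xyz": [4.5,0.24,0],"claw": 8.7},
  {"angular": [0,0,0],"xyz": [4.5,0.24,0],"claw": 8.7},
  {"angular": [0,0,0],"xyz": [4.5,0.24,0],"claw": 8.7},
  {"angular": [0,0,0],"xyz": [4.5,0.24,0],"claw": 8.7},
  {"angular": [0,0,0],"xyz": [4.5,0.24,0],"claw": 8.7},
  {"angular": [0,0,0],"xyz": [4.5,0.24,0],"claw": 8.7},
  {"angular": [0,0,0],"xyz": [4.5,0.24,0],"claw": 8.7},
])

```text
t: 2.15
eef_pos: [0.4377, 0.0076, 0.2488]
ee_rot: [-3.141, 0.0, -1.29]
force: [1.2, 0.9, -0.2]
width: 0.0872
gripper_force: 0.0
```

Call:
servo_tool([
  {"angular": [0,0,0],"xyz": [4.5,0.24,0],"claw": 8.7},
  {"angular": [0,0,0],"xyz": [4.5,0.24,0],"claw": 8.7},
  {"angular": [0,0,0],"xyz": [4.5,0.24,0],"claw": 8.7},
  {"angular": [0,0,0],"xyz": [2.4,0.24,0],"claw": 8.7},
  {"angular": [0,0,0],"xyz": [0,0,0],"claw": 8.7},
  {"angular": [0,0,0],"xyz": [0,0,0],"claw": 8.7},
])

```text
t: 2.75
eef_pos: [0.4723, -0.1465, 0.2482]
ee_rot: [3.141, 0.0, -1.292]
force: [-1.1, -0.0, -0.4]
width: 0.0868
gripper_force: 0.0
```

```bash
cat >> h.py <<'E'
def to(X,yaw=None):
    s=monitor.get_state(); from scipy.spatial.transform import Rotation as Q
    R=Q.from_euler('xyz',s['ee_rot']); print('t',s['t'],'pos',s['eef_pos'].round(4),'rot',s['ee_rot'].round(4),'F',s['force'].round(1),'w',s['width'],s['gripper_force'],'q',s['q'].round(2))
    if X is not None: print('shift cm',(R.inv().apply(np.array(X)-s['eef_pos'])*100).round(2))
    if yaw is not None: print('turn deg',np.degrees((R.inv()*Q.from_euler('xyz',[np.pi,0,yaw])).as_rotvec()).round(2))
E
python3 - <<'E'
from h import *
to([.488,-.2096,.1255],-1.29)
w=grab('wrist','w1')
for p in ([.488,-.2096,.159],[.488,-.2096,.079],[.51,-.286,.159]): print(proj(w,p))
E
```

```text
t 2.75 pos [ 0.4723 -0.1465  0.2482] rot [ 3.1408e+00  4.0000e-04 -1.2921e+00] F [-1.1 -0.  -0.4] w 0.08675182675077467 0.0 q [ 0.1   0.06 -0.38 -0.   -1.14  0.18]
shift cm [ 6.5   0.22 12.26]
turn deg [ 0.04  0.02 -0.12]
[315.8302498  136.83434862]
[315.32909951 130.75699515]
[315.7979341   20.29263175]
```

View pics/w1.png

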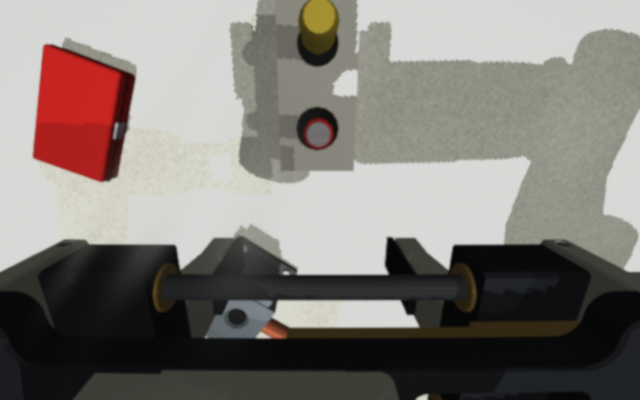

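The wrist view shows the punch top at (318,133) and its guard at about (317,128). That is within 3 mm of the predictions, so it agrees. The driver is further up at (319,20). I'll line up, descend and grip.

Call:
servo_tool([
  {"angular": [0,0,0],"xyz": [3.3,0.15,0],"claw": 8.7},
  {"angular": [0,0,0],"xyz": [3.3,0.15,0],"claw": 8.7},
  {"angular": [0,0,0],"xyz": [0,0,1],"claw": 8.7},
  {"angular": [0,0,0],"xyz": [0,0,2],"claw": 8.7},
  {"angular": [0,0,0],"xyz": [0,0,2],"claw": 8.7},
  {"angular": [0,0,0],"xyz": [0,0,2],"claw": 8.7},
  {"angular": [0,0,0],"xyz": [0,0,2],"claw": 8.7},
  {"angular": [0,0,0],"xyz": [0,0,1.8],"claw": 8.7},
  {"angular": [0,0,0],"xyz": [0,0,1],"claw": 8.7},
  {"angular": [0,0,0],"xyz": [0,0,0],"claw": 8.7},
  {"angular": [0,0,0],"xyz": [0,0,0],"claw": 8.7},
])

```text
t: 3.9
eef_pos: [0.4885, -0.2098, 0.1312]
ee_rot: [-3.141, -0.0, -1.289]
force: [0.4, 0.8, 0.3]
width: 0.087
gripper_force: 0.0
```

```bash
python3 - <<'E'
from h import *
to([.488,-.2096,.13],-1.29)
E
```

```text
t 3.9 pos [ 0.4885 -0.2098  0.1312] rot [-3.1412e+00 -4.0000e-04 -1.2891e+00] F [0.4 0.8 0.3] w 0.08698400551454669 0.0 q [-0.04  0.23 -0.46  0.   -0.88  0.32]
shift cm [-0.03  0.04  0.12]
turn deg [-0.02 -0.02  0.05]
```

Call:
servo_tool([
  {"angular": [0,0,0],"xyz": [0,0,0],"claw": 4},
  {"angular": [0,0,0],"xyz": [0,0,0],"claw": 3},
  {"angular": [0,0,0],"xyz": [0,0,0],"claw": 2.5},
  {"angular": [0,0,0],"xyz": [0,0,0],"claw": 1.5},
  {"angular": [0,0,0],"xyz": [0,0,0],"claw": 1.5},
  {"angular": [0,0,0],"xyz": [0,0,0],"claw": 1.5},
  {"angular": [0,0,0],"xyz": [0,0,0],"claw": 1.5},
  {"angular": [0,0,0],"xyz": [0,0,0],"claw": 1.5},
  {"angular": [0,0,0],"xyz": [0,0,0],"claw": 1.5},
  {"angular": [0,0,0],"xyz": [0,0,0],"claw": 1.5},
], force=50)

```text
t: 4.9
eef_pos: [0.488, -0.2103, 0.1305]
ee_rot: [3.141, 0.0, -1.29]
force: [-0.2, -0.6, -0.8]
width: 0.0233
gripper_force: 50.0
```

```bash
python3 - <<'E'
from h import *
to(None)
E
```

```text
t 4.9 pos [ 0.488  -0.2103  0.1305] rot [ 3.1414  0.     -1.2902] F [-0.2 -0.6 -0.8] w 0.023324840923592053 49.98405933380127 q [-0.04  0.23 -0.46  0.   -0.87  0.32]
```

Gripped at 23.3 mm opening. The tip is 125.5 mm below the TCP, and the TCP height for putting the punch back is 0.1305. I'll lift 13 cm.

Call:
servo_tool([
  {"angular": [0,0,0],"xyz": [0,0,-0.8],"claw": 1.5},
  {"angular": [0,0,0],"xyz": [0,0,-1.6],"claw": 1.5},
  {"angular": [0,0,0],"xyz": [0,0,-2],"claw": 1.5},
  {"angular": [0,0,0],"xyz": [0,0,-2],"claw": 1.5},
  {"angular": [0,0,0],"xyz": [0,0,-2],"claw": 1.5},
  {"angular": [0,0,0],"xyz": [0,0,-2],"claw": 1.5},
  {"angular": [0,0,0],"xyz": [0,0,-1.6],"claw": 1.5},
  {"angular": [0,0,0],"xyz": [0,0,-1],"claw": 1.5},
  {"angular": [0,0,0],"xyz": [0,0,0],"claw": 1.5},
  {"angular": [0,0,0],"xyz": [0,0,0],"claw": 1.5},
])

```text
t: 5.9
eef_pos: [0.4877, -0.2101, 0.26]
ee_rot: [3.141, 0.001, -1.29]
force: [-0.6, 1.1, -2.1]
width: 0.0231
gripper_force: 50.0
```

```bash
python3 - <<'E'
from h import *
to([.4995,.2613,.2605],-1.29)
d=grab('scene','s2');t=grab('top','t2')
s=monitor.get_state()['eef_pos']
c=d['color'];u=proj(d,s-[0,0,.07]).astype(int);print(u,proj(d,s-[0,0,.1255]),proj(d,s-[0,0,.0815]))
print(proj(t,s-[0,0,.0815]))
y=u[1];x=u[0]
im=cv2.resize(c[y-60:y+60,x-80:x+80],None,fx=5,fy=5,interpolation=cv2.INTER_CUBIC);cv2.imwrite('pics/c2.png',np.clip(im*1.4,0,255));print(x-80,y-60)
E
```

```text
t 5.9 pos [ 0.4877 -0.2101  0.26  ] rot [ 3.1412e+00  7.0000e-04 -1.2904e+00] F [-0.6  1.1 -2.1] w 0.02314512302349994 49.984638690948486 q [-0.04  0.11 -0.29 -0.   -1.17  0.32]
shift cm [-4.497e+01 -1.418e+01 -3.000e-02]
turn deg [ 0.02  0.04 -0.02]
[202 197] [209.36007355 220.03213066] [204.25717088 202.33311825]
[430.10184172 204.90867126]
122 137[ WARN:0@2.965] global loadsave.cpp:1063 imwrite_ Unsupported depth image for selected encoder is fallbacked to CV_8U.
```

View pics/c2.png

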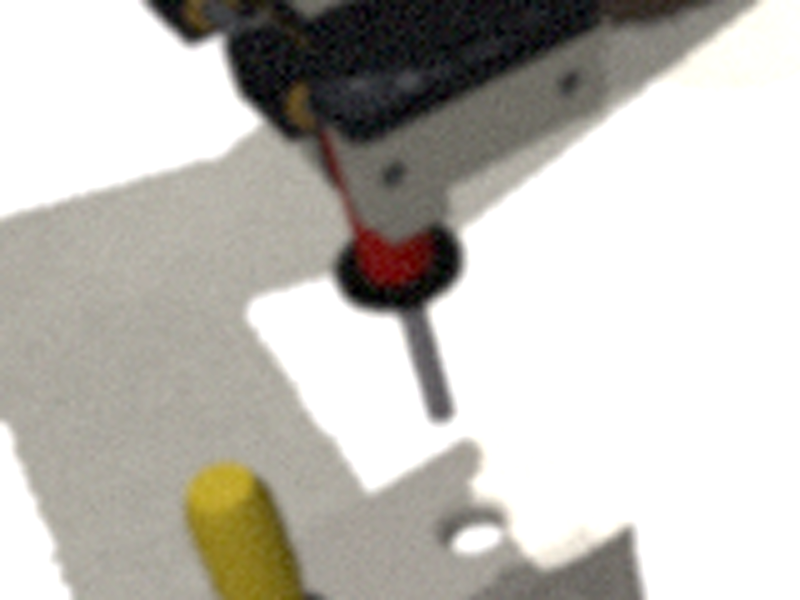

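In the crop the tip is at pixel (209.6,219.6), against a predicted (209.4,220.0). The punch hangs straight and is held well, and the empty stand hole is at (216.4,242.6). I'll move over the blue hinge.

Call:
servo_tool([
  {"angular": [0,0,0],"xyz": [-1,-0.31,0],"claw": 1.5},
  {"angular": [0,0,0],"xyz": [-2,-0.63,0],"claw": 1.5},
  {"angular": [0,0,0],"xyz": [-3,-0.95,0],"claw": 1.5},
  {"angular": [0,0,0],"xyz": [-3,-0.95,0],"claw": 1.5},
  {"angular": [0,0,0],"xyz": [-3,-0.95,0],"claw": 1.5},
  {"angular": [0,0,0],"xyz": [-3,-0.95,0],"claw": 1.5},
  {"angular": [0,0,0],"xyz": [-3,-0.95,0],"claw": 1.5},
  {"angular": [0,0,0],"xyz": [-3,-0.95,0],"claw": 1.5},
  {"angular": [0,0,0],"xyz": [-3,-0.95,0],"claw": 1.5},
  {"angular": [0,0,0],"xyz": [-3,-0.95,0],"claw": 1.5},
  {"angular": [0,0,0],"xyz": [-3,-0.95,0],"claw": 1.5},
  {"angular": [0,0,0],"xyz": [-3,-0.95,0],"claw": 1.5},
  {"angular": [0,0,0],"xyz": [-3,-0.95,0],"claw": 1.5},
  {"angular": [0,0,0],"xyz": [-3,-0.95,0],"claw": 1.5},
  {"angular": [0,0,0],"xyz": [-3,-0.95,0],"claw": 1.5},
  {"angular": [0,0,0],"xyz": [-2,-0.6,0],"claw": 1.5},
  {"angular": [0,0,0],"xyz": [-1,-0.3,0],"claw": 1.5},
  {"angular": [0,0,0],"xyz": [0,0,0],"claw": 1.5},
  {"angular": [0,0,0],"xyz": [0,0,0],"claw": 1.5},
])

```text
t: 7.9
eef_pos: [0.4995, 0.261, 0.2603]
ee_rot: [3.141, -0.0, -1.29]
force: [-0.0, -0.6, -1.2]
width: 0.0231
gripper_force: 50.0
```

```bash
python3 - <<'E'
from h import *
to([.4995,.2613,.2605],-1.29)
print('hole',onz(load('s2'),(216.4,242.6),.075))
E
```

```text
t 7.9 pos [0.4995 0.261  0.2603] rot [ 3.1408e+00 -4.0000e-04 -1.2901e+00] F [-0.  -0.6 -1.2] w 0.02311838807036639 49.98451352119446 q [ 0.83  0.17 -0.22 -0.   -1.18 -0.55]
shift cm [-0.03 -0.01 -0.02]
turn deg [ 0.04 -0.02 -0.01]
hole [ 0.49072553 -0.20953216  0.075     ]
```

Call:
servo_tool([
  {"angular": [0,0,0],"xyz": [0,0,0.8],"claw": 1.5},
  {"angular": [0,0,0],"xyz": [0,0,1.2],"claw": 1.5},
  {"angular": [0,0,0],"xyz": [0,0,1],"claw": 1.5},
  {"angular": [0,0,0],"xyz": [0,0,0.6],"claw": 1.5},
  {"angular": [0,0,0],"xyz": [0,0,0],"claw": 1.5},
  {"angular": [0,0,0],"xyz": [0,0,0],"claw": 1.5},
])

```text
t: 8.5
eef_pos: [0.4999, 0.2614, 0.2245]
ee_rot: [3.141, -0.0, -1.29]
force: [1.8, 0.6, -2.1]
width: 0.0234
gripper_force: 50.0
```

```bash
python3 - <<'E'
from h import *
to([.4995,.2613,.2605],-1.29)
d=grab('scene','s3');w=grab('wrist','w3');p=monitor.get_state()['eef_pos']
print(proj(d,p-[0,0,.1255]))
c=lambda im,x,y,W,H,k:cv2.resize(im[y:y+H,x:x+W],None,fx=k,fy=k,interpolation=cv2.INTER_CUBIC)
u=proj(w,p-[0,0,.1255]).astype(int);print(u)
a=c(d['color'],385,125,80,80,5)
b=cv2.resize(w['color'],(400,250));b=cv2.copyMakeBorder(b,0,150,0,0,0)
cv2.imwrite('pics/c3.png',np.clip(np.hstack([a,b])*1.4,0,255).astype('uint8'))
E
```

```text
t 8.5 pos [0.4999 0.2614 0.2245] rot [ 3.1415e+00 -3.0000e-04 -1.2902e+00] F [ 1.8  0.6 -2.1] w 0.023398383257793375 49.98463332653046 q [ 0.83  0.19 -0.27  0.   -1.1  -0.55]
shift cm [-0.    0.04 -3.6 ]
turn deg [ 0.01 -0.02 -0.01]
[426.1495708  161.89657737]
[313 203]
```

View pics/c3.png

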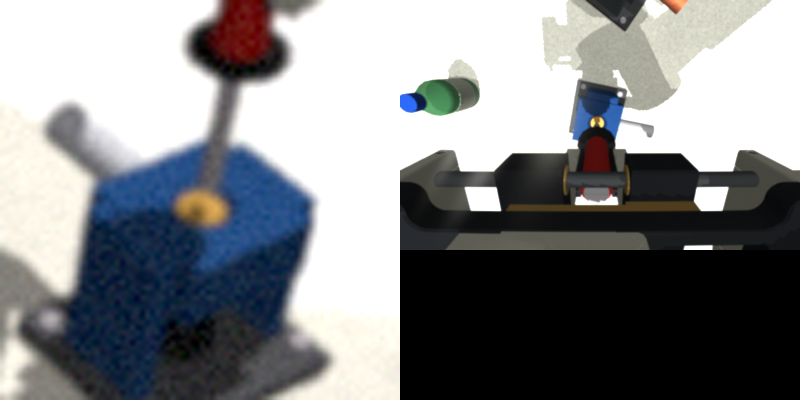

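The tip is at about (426,162.6), directly over the pin at (425.2,166.2), so it's aligned to about 1 mm. I'll press down.

Call:
servo_tool([
  {"angular": [0,0,0],"xyz": [0,0,0.4],"claw": 1.5},
  {"angular": [0,0,0],"xyz": [0,0,0.4],"claw": 1.5},
  {"angular": [0,0,0],"xyz": [0,0,0.3],"claw": 1.5},
  {"angular": [0,0,0],"xyz": [0,0,0.3],"claw": 1.5},
  {"angular": [0,0,0],"xyz": [0,0,0.3],"claw": 1.5},
  {"angular": [0,0,0],"xyz": [0,0,0.3],"claw": 1.5},
], force=60)

```text
t: 9.2
eef_pos: [0.5001, 0.2615, 0.2063]
ee_rot: [-3.14, -0.0, -1.289]
force: [-4.4, -1.4, 12.0]
width: 0.023
gripper_force: 60.0
```

Call:
servo_tool([
  {"angular": [0,0,0],"xyz": [0,0,0.3],"claw": 1.5},
  {"angular": [0,0,0],"xyz": [0,0,0.3],"claw": 1.5},
  {"angular": [0,0,0],"xyz": [0,0,0.3],"claw": 1.5},
  {"angular": [0,0,0],"xyz": [0,0,0.3],"claw": 1.5},
  {"angular": [0,0,0],"xyz": [0,0,0.3],"claw": 1.5},
  {"angular": [0,0,0],"xyz": [0,0,0.3],"claw": 1.5},
  {"angular": [0,0,0],"xyz": [0,0,0.3],"claw": 1.5},
])

```text
t: 9.9
eef_pos: [0.5001, 0.2615, 0.1854]
ee_rot: [-3.14, -0.0, -1.289]
force: [-4.8, -0.7, 13.2]
width: 0.023
gripper_force: 60.0
```

Call:
servo_tool([
  {"angular": [0,0,0],"xyz": [0,0,0.2],"claw": 1.5},
  {"angular": [0,0,0],"xyz": [0,0,0.2],"claw": 1.5},
  {"angular": [0,0,0],"xyz": [0,0,0.1],"claw": 1.5},
])

```text
t: 10.2
eef_pos: [0.5001, 0.2615, 0.1802]
ee_rot: [-3.14, -0.0, -1.289]
force: [-4.6, -1.4, 12.1]
width: 0.0228
gripper_force: 60.0
```

Call:
servo_tool([
  {"angular": [0,0,0],"xyz": [0,0,0.1],"claw": 1.5},
])

```text
t: 10.3
eef_pos: [0.5001, 0.2615, 0.1792]
ee_rot: [-3.14, -0.0, -1.289]
force: [-4.3, -1.8, 11.6]
width: 0.0234
gripper_force: 60.0
```

Call:
servo_tool([
  {"angular": [0,0,0],"xyz": [0,0,0.1],"claw": 1.5},
])

```text
t: 10.4
eef_pos: [0.5001, 0.2615, 0.1783]
ee_rot: [-3.14, -0.0, -1.289]
force: [-5.2, -1.5, 11.7]
width: 0.0232
gripper_force: 60.0
```

Call:
servo_tool([
  {"angular": [0,0,0],"xyz": [0,0,0.1],"claw": 1.5},
  {"angular": [0,0,0],"xyz": [0,0,0.05],"claw": 1.5},
])

```text
t: 10.6
eef_pos: [0.5003, 0.2616, 0.1773]
ee_rot: [-3.14, -0.0, -1.289]
force: [-6.1, -1.7, 18.0]
width: 0.023
gripper_force: 60.0
```

Call:
servo_tool([
  {"angular": [0,0,0],"xyz": [0,0,0.1],"claw": 1.5},
])

```text
t: 10.7
eef_pos: [0.5005, 0.2617, 0.1771]
ee_rot: [-3.139, -0.0, -1.289]
force: [-8.1, -2.6, 27.5]
width: 0.0232
gripper_force: 60.1
```

```bash
python3 - <<'E'
from h import *
to(None)
d=grab('scene','s4');p=monitor.get_state()['eef_pos']
print(proj(d,p-[0,0,.1255]),proj(d,p-[0,0,.0535]),proj(d,p-[0,0,.0815]))
c=lambda im,x,y,W,H,k:cv2.resize(im[y:y+H,x:x+W],None,fx=k,fy=k,interpolation=cv2.INTER_CUBIC)
cv2.imwrite('pics/c4.png',np.clip(c(d['color'],375,105,100,115,5)*1.6,0,255).astype('uint8'))
E
```

```text
t 10.7 pos [0.5005 0.2617 0.1771] rot [-3.1389e+00 -1.0000e-04 -1.2889e+00] F [-8.1 -2.6 27.5] w 0.023204851051525963 60.08320927619934 q [ 0.83  0.24 -0.34  0.   -1.   -0.55]
[422.70488412 178.49821475] [428.15766114 153.1964916 ] [425.9753508  163.36263375]
```

View pics/c4.png

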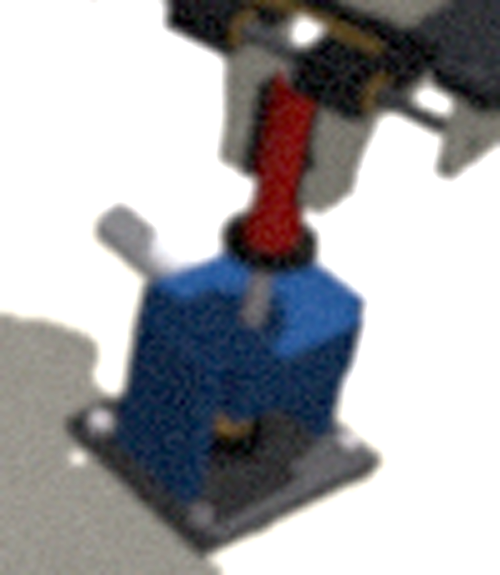

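The force rose to 27 N at the expected depth. The pin shows under the block, sitting on the pad at crop (235,428), and the guard is still clear of the block. I'll retract.

Call:
servo_tool([
  {"angular": [0,0,0],"xyz": [0,0,-0.3],"claw": 1.5},
  {"angular": [0,0,0],"xyz": [0,0,-0.6],"claw": 1.5},
  {"angular": [0,0,0],"xyz": [0,0,-1],"claw": 1.5},
  {"angular": [0,0,0],"xyz": [0,0,-1.5],"claw": 1.5},
  {"angular": [0,0,0],"xyz": [0,0,-2],"claw": 1.5},
  {"angular": [0,0,0],"xyz": [0,0,-1.8],"claw": 1.5},
  {"angular": [0,0,0],"xyz": [0,0,-1],"claw": 1.5},
  {"angular": [0,0,0],"xyz": [0,0,-0.4],"claw": 1.5},
  {"angular": [0,0,0],"xyz": [0,0,0],"claw": 1.5},
  {"angular": [0,0,0],"xyz": [0,0,0],"claw": 1.5},
])

```text
t: 11.75
eef_pos: [0.4994, 0.2612, 0.2592]
ee_rot: [3.14, -0.0, -1.29]
force: [-1.6, -0.1, -2.4]
width: 0.0233
gripper_force: 60.0
```

```bash
python3 - <<'E'
from h import *
to([.488,-.2102,.264],-1.29)
d=grab('scene','s5');p=monitor.get_state()['eef_pos']
print(proj(d,p-[0,0,.1255]),proj(d,p-[0,0,.0535]))
c=lambda im,x,y,W,H,k:cv2.resize(im[y:y+H,x:x+W],None,fx=k,fy=k,interpolation=cv2.INTER_CUBIC)
cv2.imwrite('pics/c5.png',np.clip(c(d['color'],375,95,100,120,5)*1.6,0,255).astype('uint8'))
E
```

```text
t 11.75 pos [0.4994 0.2612 0.2592] rot [ 3.1403e+00 -4.0000e-04 -1.2903e+00] F [-1.6 -0.1 -2.4] w 0.023301651451933966 59.98356342315674 q [ 0.83  0.17 -0.22 -0.   -1.18 -0.55]
shift cm [44.98 14.15 -0.45]
turn deg [ 0.07 -0.02 -0.02]
[428.47338865 149.28838241] [434.52194612 120.61763439]
```

View pics/c5.png

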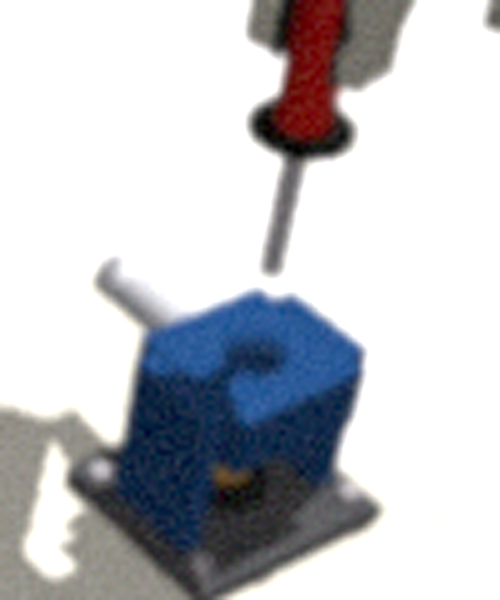

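The bore is empty, the pin is on the pad at crop (235,475), and the punch is still straight in the gripper. I'll go back to the stand.

Call:
servo_tool([
  {"angular": [0,0,0],"xyz": [1,0.31,0],"claw": 1.5},
  {"angular": [0,0,0],"xyz": [2,0.63,0],"claw": 1.5},
  {"angular": [0,0,0],"xyz": [3,0.95,0],"claw": 1.5},
  {"angular": [0,0,0],"xyz": [3,0.95,0],"claw": 1.5},
  {"angular": [0,0,0],"xyz": [3,0.95,0],"claw": 1.5},
  {"angular": [0,0,0],"xyz": [3,0.95,0],"claw": 1.5},
  {"angular": [0,0,0],"xyz": [3,0.95,0],"claw": 1.5},
  {"angular": [0,0,0],"xyz": [3,0.95,0],"claw": 1.5},
  {"angular": [0,0,0],"xyz": [3,0.95,0],"claw": 1.5},
  {"angular": [0,0,0],"xyz": [3,0.95,0],"claw": 1.5},
  {"angular": [0,0,0],"xyz": [3,0.95,0],"claw": 1.5},
  {"angular": [0,0,0],"xyz": [3,0.95,0],"claw": 1.5},
  {"angular": [0,0,0],"xyz": [3,0.95,0],"claw": 1.5},
  {"angular": [0,0,0],"xyz": [3,0.95,0],"claw": 1.5},
  {"angular": [0,0,0],"xyz": [3,0.95,0],"claw": 1.5},
  {"angular": [0,0,0],"xyz": [2,0.6,0],"claw": 1.5},
  {"angular": [0,0,0],"xyz": [1,0.26,0],"claw": 1.5},
  {"angular": [0,0,0],"xyz": [0,0,0],"claw": 1.5},
  {"angular": [0,0,0],"xyz": [0,0,0],"claw": 1.5},
])

```text
t: 13.7
eef_pos: [0.4879, -0.2102, 0.2599]
ee_rot: [3.141, 0.0, -1.291]
force: [-0.7, 0.9, -1.7]
width: 0.0234
gripper_force: 60.0
```

```bash
python3 - <<'E'
from h import *
to([.488,-.2102,.1315],-1.29)
E
```

```text
t 13.7 pos [ 0.4879 -0.2102  0.2599] rot [ 3.1413e+00  3.0000e-04 -1.2910e+00] F [-0.7  0.9 -1.7] w 0.023423810620505137 59.98364746570587 q [-0.04  0.11 -0.29 -0.   -1.17  0.32]
shift cm [ 0.   -0.02 12.84]
turn deg [ 0.02  0.02 -0.06]
```

Call:
servo_tool([
  {"angular": [0,0,0],"xyz": [0,0,1],"claw": 1.5},
  {"angular": [0,0,0],"xyz": [0,0,1.5],"claw": 1.5},
  {"angular": [0,0,0],"xyz": [0,0,1.5],"claw": 1.5},
  {"angular": [0,0,0],"xyz": [0,0,1],"claw": 1.5},
  {"angular": [0,0,0],"xyz": [0,0,0.7],"claw": 1.5},
  {"angular": [0,0,0],"xyz": [0,0,0.7],"claw": 1.5},
  {"angular": [0,0,0],"xyz": [0,0,0.7],"claw": 1.5},
])

```text
t: 14.4
eef_pos: [0.4887, -0.21, 0.1888]
ee_rot: [-3.141, -0.0, -1.29]
force: [-0.0, 0.5, -1.5]
width: 0.0233
gripper_force: 60.0
```

Call:
servo_tool([
  {"angular": [0,0,0],"xyz": [0,0,1],"claw": 1.5},
  {"angular": [0,0,0],"xyz": [0,0,1.5],"claw": 1.5},
  {"angular": [0,0,0],"xyz": [0,0,1.3],"claw": 1.5},
  {"angular": [0,0,0],"xyz": [0,0,0.8],"claw": 1.5},
  {"angular": [0,0,0],"xyz": [0,0,0.5],"claw": 1.5},
  {"angular": [0,0,0],"xyz": [0,0,0.3],"claw": 1.5},
  {"angular": [0,0,0],"xyz": [0,0,0],"claw": 1.5},
])

```text
t: 15.1
eef_pos: [0.4885, -0.2102, 0.135]
ee_rot: [3.141, 0.0, -1.29]
force: [-0.8, -0.2, -1.8]
width: 0.0229
gripper_force: 60.0
```

Call:
servo_tool([
  {"angular": [0,0,0],"xyz": [0,0,0.15],"claw": 1.5},
  {"angular": [0,0,0],"xyz": [0,0,0.1],"claw": 1.5},
  {"angular": [0,0,0],"xyz": [0,0,0],"claw": 1.5},
])

```text
t: 15.4
eef_pos: [0.4885, -0.2101, 0.1327]
ee_rot: [-3.141, -0.0, -1.29]
force: [-0.5, -0.0, -1.8]
width: 0.023
gripper_force: 60.0
```

Call:
servo_tool([
  {"angular": [0,0,0],"xyz": [0,0,0.08],"claw": 1.5},
  {"angular": [0,0,0],"xyz": [0,0,0],"claw": 1.5},
])

```text
t: 15.6
eef_pos: [0.4884, -0.2101, 0.1318]
ee_rot: [-3.141, -0.0, -1.29]
force: [0.0, -0.3, -1.9]
width: 0.0229
gripper_force: 60.0
```

Call:
servo_tool([
  {"angular": [0,0,0],"xyz": [0,0,0.08],"claw": 1.5},
  {"angular": [0,0,0],"xyz": [0,0,0],"claw": 1.5},
])

```text
t: 15.8
eef_pos: [0.4884, -0.2102, 0.1309]
ee_rot: [3.141, 0.0, -1.29]
force: [-0.3, 0.4, -1.7]
width: 0.023
gripper_force: 60.0
```

Call:
servo_tool([
  {"angular": [0,0,0],"xyz": [0,0,0.08],"claw": 1.5},
  {"angular": [0,0,0],"xyz": [0,0,0],"claw": 1.5},
])

```text
t: 16.0
eef_pos: [0.4886, -0.2102, 0.1305]
ee_rot: [-3.141, -0.0, -1.29]
force: [-1.0, 1.0, 3.3]
width: 0.0234
gripper_force: 60.0
```

Call:
servo_tool([
  {"angular": [0,0,0],"xyz": [0,0,0.06],"claw": 1.5},
  {"angular": [0,0,0],"xyz": [0,0,0],"claw": 1.5},
])

```text
t: 16.2
eef_pos: [0.4887, -0.2104, 0.1304]
ee_rot: [-3.141, -0.001, -1.29]
force: [-2.1, 0.9, 7.5]
width: 0.0234
gripper_force: 60.0
```

Contact is at z 0.1305, the same height as the pick, so the guard is resting on the stand. I'll ease off slightly, open and rise.

Call:
servo_tool([
  {"angular": [0,0,0],"xyz": [0,0,-0.06],"claw": 2.3},
  {"angular": [0,0,0],"xyz": [0,0,0],"claw": 2.6},
  {"angular": [0,0,0],"xyz": [0,0,0],"claw": 3},
  {"angular": [0,0,0],"xyz": [0,0,0],"claw": 4},
  {"angular": [0,0,0],"xyz": [0,0,0],"claw": 6},
  {"angular": [0,0,0],"xyz": [0,0,0],"claw": 8},
  {"angular": [0,0,0],"xyz": [0,0,0],"claw": 8},
  {"angular": [0,0,0],"xyz": [0,0,0],"claw": 8},
  {"angular": [0,0,0],"xyz": [0,0,0],"claw": 8},
])

```text
t: 17.1
eef_pos: [0.4885, -0.2101, 0.1302]
ee_rot: [-3.142, 0.0, -1.29]
force: [-0.1, -0.1, -0.9]
width: 0.0727
gripper_force: 0.0
```

Call:
servo_tool([
  {"angular": [0,0,0],"xyz": [0,0,-0.5],"claw": 8},
  {"angular": [0,0,0],"xyz": [0,0,-1],"claw": 8},
  {"angular": [0,0,0],"xyz": [0,0,-2],"claw": 8},
  {"angular": [0,0,0],"xyz": [0,0,-3],"claw": 8},
  {"angular": [0,0,0],"xyz": [0,0,-3],"claw": 8},
  {"angular": [0,0,0],"xyz": [0,0,-2],"claw": 8},
  {"angular": [0,0,0],"xyz": [0,0,-1],"claw": 8},
  {"angular": [0,0,0],"xyz": [-2,0,0],"claw": 8},
  {"angular": [0,0,0],"xyz": [-4,0,0],"claw": 8},
  {"angular": [0,0,0],"xyz": [-4,0,0],"claw": 8},
  {"angular": [0,0,0],"xyz": [-2,0,0],"claw": 8},
  {"angular": [0,0,0],"xyz": [0,0,0],"claw": 8},
  {"angular": [0,0,0],"xyz": [0,0,0],"claw": 8},
])

```text
t: 18.4
eef_pos: [0.4552, -0.0945, 0.2553]
ee_rot: [-3.141, -0.0, -1.289]
force: [-0.3, -0.0, 1.2]
width: 0.08
gripper_force: 0.0
```

```bash
python3 - <<'E'
from h import *
to(None)
grab('scene','s6')
E
```

```text
t 18.4 pos [ 0.4552 -0.0945  0.2553] rot [-3.1413 -0.     -1.2887] F [-0.3 -0.   1.2] w 0.07998272577751528 0.0 q [ 0.22  0.   -0.42  0.   -1.15  0.06]
```

View pics/s6.png

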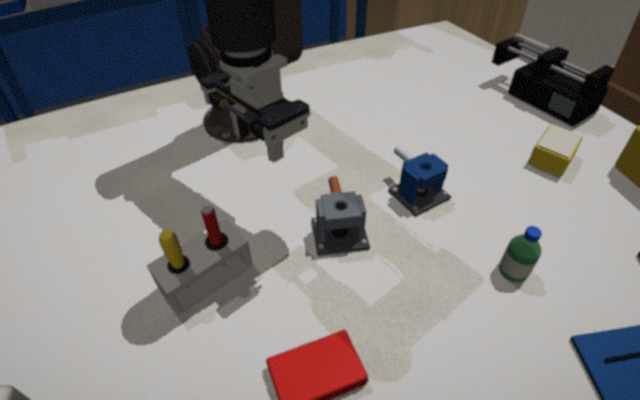

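The punch stands upright in its hole at (208,210) to (216,241), exactly where it started. The blue bore at (425,167) is empty, nothing else has moved, and the robot is clear of everything.

```bash
python3 -c "
from h import *
print(order.job_done())"
```

```text
the job is handed in; nothing more can be done
None
```

The brass pin is pushed out of the blue hinge onto the rubber pad, the punch is back upright in its own stand hole, and the job was handed in at about 18.5 s.

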